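# Unstack the microscope kit into its fitted rests

### The arm

A 6-joint arm with a two-finger parallel gripper is mounted at the origin on the work surface. World frame = base frame: x ahead of the robot, y to its left, z up, the work surface at z = 0. Lengths are in m, angles in rad, forces in N, time in s.
With the tool pointing down it reaches from about 0.425 to 0.95 m from the base axis. Payload 14.7 kg.
Tool frame: the origin (TCP) lies between the finger pads; the fingertips stand 25 mm ahead of it and the grasp point (between the pads) lies 6 mm ahead of it; z points along the fingers, y is the line along which they close (so a half turn about z gives the same grasp; the last joint's range is limited). The gripper opens to 85 mm and grips with 20 to 120 N. Pads are 22 mm wide; open, the fingers measure 114 mm over their backs; the gripper's body (76 mm by 85 mm) begins 54 mm behind the grasp point. The pads swing forward as they close: fully open they stand 13 mm farther back than shut.
Start: joints at [-1.174, 0.48, 1.596, -0, 1.065, -0.047], TCP at [0.279, -0.587, 0.256] pointing down, gripper open.
Joint ranges: [-2.75, 2.75], [-0.82, 2.05], [0.23, 2.67], [-1.56, 4.7], [0.09, 2.69], [-2.92, 2.92]. Speed limits (rad/s): [1.89, 1.89, 2.39, 3.01, 3.01, 3.01].

### API

Orientations are given as a 3x3 rotation matrix whose columns are the frame's x, y, z axes.
In Python, from plant import sense, read_camera, finish_job gives the robot as it stands.
- The arm moves only by the tool arm_command, never from a script. Its argument "targets" is a list of rows, each a list of 2 entries, a list of its own where there are three numbers: the shift along the tool's x, y, z in m, then the turn about the tool's z in degrees. A call has 1 to 20 rows; each row shifts and turns the commanded pose from where the row before left it, along the tool's axes as they then stand; what a row does not reach is not made up. A row lasts 1/10 s, in which the tool goes at most 50 mm and 8.59 degrees, less where a joint would pass 70% of its speed; a pose out of reach is approached as far as the arm can. A call is refused whole if a number of a shift passes 0.05 or a number of a turn 8.59, either way. A call with a gripper value outside its range is refused whole. "claw" is the gripper's target within -1 to 1 (shut at 1, half-way at 0, fully open at -1), set as the call begins (left out, the last holds). The fingers move at their own pace and stop on an object; "force" is the grip in N (left out, the last holds). Time passes only in rows, so rows that do not move let the fingers close. It gives the time, the measured TCP pose, the force, the opening and the grip force at its end, in the units of the state.
- sense(): the state, without advancing time (a new reading comes with each control period).
- read_camera(name): name is "side" or "top"; returns a dict with "pixels" (480x640x3 uint8, red, green, blue), "camera_matrix" (3x3 intrinsics, pixels), "R" (3x3) and "t" (3): a world point X has camera coordinates R X + t. Camera axes: x right, y down, z forward; pixel columns grow to the right and rows downward; lengths in m; the calibration is good to about 2 mm. A picture is of the moment at which its call begins. There is no depth.
- finish_job(): hands the job in; it is judged then, once.
The state is a dict: "t": time; "qpos": joint angles; "dq": joint speeds; "tau": joint torques, N m; "ee_pos": TCP position; "eef_rot": TCP orientation; "wrist_force": force on the tool from outside, world axes, zero at the start; "ft_torque": the same for the moment, N m; "width": finger opening in m; "grip_force": force on a finger pad.
Only numpy, scipy, OpenCV 4.12 (cv2) and the standard library are available. Lean on these libraries where they do the work, as an engineer would, in place of code of your own. Each camera call takes 0.05 s, during which the arm holds its last target. There are 200 camera calls.

### The job

The microscope kit has been handed in as one stack: take it apart from the top down, one thing at a time, and set each down gently, same way up, flat inside the rest of its own shape and size before you take the next: the eyepiece in the small round dish, the lens in the large round dish, the slide box lengthwise in the shorter rectangular tray and the instrument case lengthwise in the longer one. Let none of them fall, do not push aside or knock over the amber bottle or the specimen pot, and leave all four things standing free.

Things in the scene. Friction and masses are not known exactly. Their poses are not given: they have to be found in the camera images.
- eyepiece_mid (a point): Microscope eyepiece, an upright white cylinder with a black rubber eyecup on top: 32 mm across, 48 mm tall (the eyecup is the topmost 12 mm and narrows to 27 mm). On top of the stack at the start. The point is its centre, 24 mm above its underside; z is up along its axis. About 0.1 kg.
- lens_mid (a point): Capped auxiliary lens, an upright black cylinder with a narrow silvery band: 54 mm across, 34 mm tall. Below the eyepiece, on the slide box, at the start. The point is its centre, 17 mm above its underside; z is up. About 0.18 kg.
- slidebox_mid (a point): White plastic box for microscope slides, closed, one piece: 84 mm long (its x), 56 mm wide (its y), 34 mm tall. Lies on the instrument case at the start, turned at most 0.1 rad from it. The point is its centre, 17 mm above its underside; z is up. About 0.12 kg.
- case_mid (a point): Grey steel instrument case, closed, one piece: 130 mm long (its x), 60 mm wide (its y), 32 mm tall; its latches stand out 3 mm at the two short ends. Bottom of the stack, on the table. The point is its centre, 16 mm above its underside; z is up. About 0.3 kg.
- eyepiece_dish: Small round shallow steel dish with a black floor, for the eyepiece: 56 mm across inside, 64 mm outside. Its floor is 3 mm and its rim 6 mm above the table. Fixed to the table but in a different place at each start. The origin is the centre of its underside, on the table; z is up.
- lens_dish: Large round shallow steel dish with a black floor, for the lens: 78 mm across inside, 86 mm outside. Its floor is 3 mm and its rim 6 mm above the table. Fixed to the table but in a different place at each start. The origin is the centre of its underside, on the table; z is up.
- slidebox_tray: Shorter rectangular shallow steel tray with a black floor, for the slide box: inside 104 mm long (its x) by 76 mm wide (its y), 112 by 84 mm outside. Its floor is 3 mm and its rim 6 mm above the table. Fixed to the table but in a different place at each start. The origin is the centre of its underside, on the table; z is up; turned by any amount up to 0.6 rad either way.
- case_tray: Longer rectangular shallow steel tray with a black floor, for the instrument case: inside 150 mm long (its x) by 80 mm wide (its y), 158 by 88 mm outside. Its floor is 3 mm and its rim 6 mm above the table. Fixed to the table but in a different place at each start. The origin is the centre of its underside, on the table; z is up; turned by any amount up to 0.6 rad either way.
- amber_bottle_mid (a point): Loose amber glass bottle standing among the things, not to be disturbed: 54 mm across, 105 mm tall. The point is its centre, half-way up; z is up.
- pot_mid (a point): Loose clear specimen pot with a white cap standing among the things, not to be disturbed: 52 mm across, 60 mm tall. The point is its centre, half-way up; z is up.
Mind the look-alikes: they are no part of the job. There is more than one size of the part that bears eyepiece_mid; the job needs the smaller. There is more than one size of the part that bears lens_mid; the job needs the larger.

How it is judged:
On the way, in this order (a step that is already met when the one before it is completed fails the run):
1. the eyepiece stands released in the small round dish (horizontal distance between eyepiece_mid and eyepiece_dish below 0.015 m and z of eyepiece_mid in the frame of eyepiece_dish between 0.0245 and 0.0295 m and angle between eyepiece_mid's own z axis and vertical below 0.05 rad and linear speed of eyepiece below 0.02 m/s and contact force between the fingers and eyepiece below 0.1 N), for 0.15 s.
2. then the lens stands released in the large round dish (horizontal distance between lens_mid and lens_dish below 0.015 m and z of lens_mid in the frame of lens_dish between 0.0175 and 0.0225 m and angle between lens_mid's own z axis and vertical below 0.05 rad and linear speed of lens below 0.02 m/s and contact force between the fingers and lens below 0.1 N), for 0.15 s.
3. then the slide box lies released in the small rectangular tray (horizontal distance between slidebox_mid and slidebox_tray below 0.015 m and z of slidebox_mid in the frame of slidebox_tray between 0.0175 and 0.0225 m and angle between slidebox_mid's own z axis and vertical below 0.05 rad and angle between the x axis of slidebox_mid and the x axis of slidebox_tray, either way round below 0.27 rad and linear speed of slidebox below 0.02 m/s and contact force between the fingers and slidebox below 0.1 N), for 0.15 s.
4. then the instrument case lies released in the long rectangular tray (horizontal distance between case_mid and case_tray below 0.015 m and z of case_mid in the frame of case_tray between 0.0165 and 0.0215 m and angle between case_mid's own z axis and vertical below 0.05 rad and angle between the x axis of case_mid and the x axis of case_tray, either way round below 0.27 rad and linear speed of case below 0.02 m/s and contact force between the fingers and case below 0.1 N), for 0.15 s.
At the end, for the whole second after the job is handed in: Each of the four things rests flat and upright (tilt under 0.05 rad) on the floor of its own dish or tray (height within 2.5 mm), within 15 mm of its centre; the slide box and the case also lie along their trays (within 0.27 rad, either way round). All are released and at rest (under 0.02 m/s) (all of step 1 and all of step 2 and all of step 3 and all of step 4); the robot touches nothing.
It fails at once if one of the four things is let fall (it drops unheld faster than 0.7 m/s, a free fall of some 25 mm) ((linear speed of eyepiece above 0.7 m/s and contact force between the fingers and eyepiece below 0.05 N) or (linear speed of lens above 0.7 m/s and contact force between the fingers and lens below 0.05 N) or (linear speed of slidebox above 0.7 m/s and contact force between the fingers and slidebox below 0.05 N) or (linear speed of case above 0.7 m/s and contact force between the fingers and case below 0.05 N)).
It fails at once if the amber bottle is shifted more than 25 mm or tipped over (distance of amber_bottle_mid from where it was at the start of the episode above 0.025 m or angle between amber_bottle_mid's own z axis and vertical above 0.4 rad).
It fails at once if the specimen pot is shifted more than 25 mm or tipped over (distance of pot_mid from where it was at the start of the episode above 0.025 m or angle between pot_mid's own z axis and vertical above 0.4 rad).
It also fails if it takes over 106 s, if anything falls off the work surface, if the arm or the gripper's body presses on something with over 40 N, if the wrist force passes 120 N, or if a joint passes its speed limit or range.

## Working session

There is one attempt and no reset: what is moved stays moved. The work goes in short steps, Python scripts to look and compute and a tool call to move; the robot and the scene stay as the last step left them, time stands still between calls to the robot, and variables do not carry over. Pictures are saved under pics/ and viewed, at most 16 in all, crops included, and the job is handed in when it is done.

Besides the shell and the picture viewer there is one more tool, called after ">>>" by a JSON object that holds its "op" and its "data", one argument or row to a line. arm_command: Moves the arm, as the interface text tells. Its arguments: {"type":"object","properties":{"targets":{"type":"array"},"claw":{"type":"number"},"force":{"type":"number"}},"required":["targets"]}

```bash
mkdir -p pics; ls; python3 - <<'E'
from plant import *
import cv2,numpy as np
for n in ("top","side"):
    c=read_camera(n); cv2.imwrite(f"pics/{n}0.png",c["pixels"][:,:,::-1]); np.savez(n+"0.npz",**c)
    print(n,c["camera_matrix"].tolist(),np.round(c["R"],4).tolist(),c["t"].tolist(), (-c["R"].T@c["t"]))
print(sense())
E
```

```text
pics
top [[488.8334155635116, 0.0, 313.75906578395967], [0.0, 488.8334155635116, 235.8701759453166], [0.0, 0.0, 1.0]] [[0.0089, -0.9999, 0.0148], [-0.9968, -0.01, -0.0793], [0.0794, -0.014, -0.9967]] [-0.022344746796285186, 0.5440973401926662, 1.1204748554113053] [ 0.45353895 -0.0011737   1.16030434]
side [[515.3392183394595, 0.0, 323.6628366405307], [0.0, 515.3392183394595, 236.61818079795125], [0.0, 0.0, 1.0]] [[-0.994, -0.1096, 0.0051], [-0.0762, 0.6567, -0.7503], [0.0789, -0.7462, -0.6611]] [0.5145392911398863, 0.10083999522000797, 0.9598929093477703] [0.44341861 0.70640718 0.7075893 ]
{'t': 0.1, 'qpos': array([-1.17357080e+00,  4.80759281e-01,  1.59680004e+00, -2.79177543e-05,
        1.06508174e+00, -4.66011031e-02]), 'dq': array([-0.00042074, -0.00057031, -0.00160476, -0.00064167,  0.00046052,
       -0.00115121]), 'tau': array([ 1.22270216e-03, -9.52255654e+01, -4.31037140e+01,  2.50126055e-05,
        5.25832365e-03,  3.62850631e-05]), 'ee_pos': array([ 0.27899204, -0.58671555,  0.25574697]), 'eef_rot': array([[ 9.03109322e-01,  4.29410491e-01, -4.28111326e-04],
       [ 4.29410704e-01, -9.03108815e-01,  9.57331053e-04],
       [ 2.44568852e-05, -1.04841018e-03, -9.99999450e-01]]), 'wrist_force': array([ 0.20187414, -0.25867033, -0.43214336]), 'ft_torque': array([-0.02519884, -0.03551057,  0.03451096]), 'grip_force': 0.0, 'width': 0.0854646186428101}
```

View pics/top0.png

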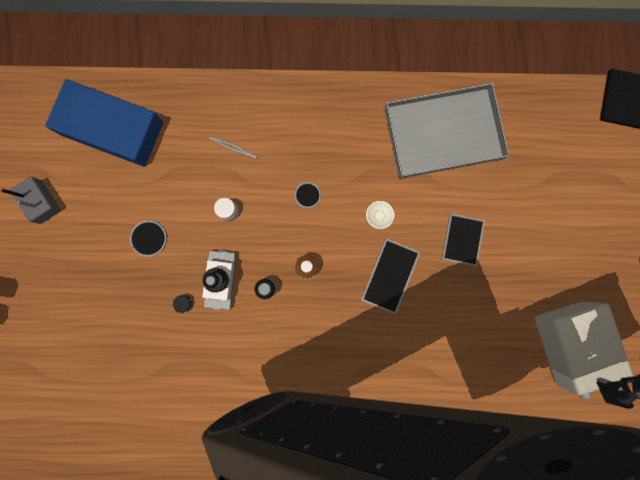

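View pics/side0.png

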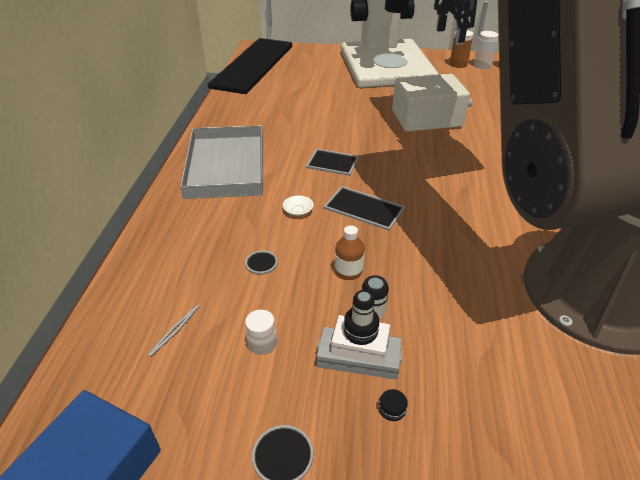

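Top view, with pixel positions:
- **Stack:** (218,280).
- **Rests:** small dish (307,195), large dish (148,238), case tray (390,275), slide box tray (463,240).
- **Keep clear:** bottle (306,266), pot (226,208).
- **Look-alikes for the eyepiece:** the one on the stack at (214,279), and a lone larger one at (264,288). I choose the stack one.
- **Look-alikes for the lens:** the one in the stack, and a lone smaller one at (182,303). I choose the stack one.
- **Dish decoy:** a cream bowl at (380,215), not a rest.

```bash
cat > h.py <<'E'
import numpy as np,cv2
from plant import *
def ray(c,uv,z):
    K,R,t=c["camera_matrix"],c["R"],c["t"]; o=-R.T@t
    d=R.T@np.linalg.solve(K,np.array([uv[0],uv[1],1.])); return (o+d*(z-o[2])/d[2])[:2]
def proj(c,X):
    p=c["camera_matrix"]@(c["R"]@np.array(X)+c["t"]); return p[:2]/p[2]
def plane(c,m,z):   # contour points -> world plane
    return np.array([ray(c,p[0],z) for p in m],np.float32)
def rect(c,cnt,z):
    P=plane(c,cnt,z); (cx,cy),(w,h),a=cv2.minAreaRect(P*1000)
    if w<h: w,h,a=h,w,a+90
    return np.round([cx,cy,w,h,(a+90)%180-90],1)   # mm, deg of long axis
def near(c,mask,uv):
    cs,_=cv2.findContours(mask.astype(np.uint8),cv2.RETR_EXTERNAL,cv2.CHAIN_APPROX_NONE)
    cs=[k for k in cs if len(k)>15]
    return min(cs,key=lambda k:np.hypot(*(k.mean(0)[0]-uv)))
E
python3 - <<'E'
from h import *
T=dict(np.load("top0.npz"));S=dict(np.load("side0.npz"))
seeds={"edish":((307,195),(261,262)),"ldish":((148,238),(283,455)),"stray":((463,240),(332,161)),"ctray":((390,275),(364,207))}
for n,(a,b) in seeds.items():
    for c,uv in((T,a),(S,b)):
        p=c["pixels"].astype(int); print(n,rect(c,near(c,p.max(2)<50,uv),.003))
p=T["pixels"].astype(int); hsv=cv2.cvtColor(T["pixels"],cv2.COLOR_RGB2HSV); g=hsv[:,:,1]<60
print("lone eyep",rect(T,near(T,p.max(2)<60,(264,288)),.05),"lone lens",rect(T,near(T,p.max(2)<60,(182,303)),.03))
print("pot",rect(T,near(T,g&(p.min(2)>150),(226,208)),.06), "bottle",rect(T,near(T,g&(p.min(2)>150),(306,266)),.105))
m=g&(p.max(2)>70); k=near(T,m,(218,280)); print("stack outline on case top",rect(T,k,.032))
for n,x0,y0,x1,y1,c in(("t",170,240,330,320,T),("s",300,230,460,430,S)):
    im=c["pixels"][y0:y1,x0:x1,::-1]; f=min(800/im.shape[1],600/im.shape[0])
    cv2.imwrite(f"pics/c{n}.png",cv2.resize(im,None,fx=f,fy=f,interpolation=cv2.INTER_CUBIC)); print(f)
E
```

```text
edish [ 6.449e+02 -1.600e+00  5.070e+01  5.020e+01  6.000e-01]
edish [641.4  -1.7  50.   48.6  66.1]
ldish [536.9 375.2  73.2  71.1 -89.4]
ldish [534.6 373.4  74.6  71.6   6.4]
stray [ 540.2 -374.3  101.3   72.8  -10.8]
stray [ 536.8 -374.1  100.2   67.6  -10.5]
ctray [ 452.2 -200.1  147.7   77.3  -21.9]
ctray [ 449.1 -200.8  145.9   74.9  -22.4]
lone eyep [421.3  92.7  44.3  43.1 -44.2] lone lens [386.7 280.5  41.   36.3 -89.5]
pot [603.6 188.1  43.5  42.9   1.3] bottle [ 4.724e+02  1.000e-01  2.160e+01  2.150e+01 -8.950e+01]
stack outline on case top [442.1 201.7 133.   66.   -3.5]
5.0
3.0
```

View pics/ct.png

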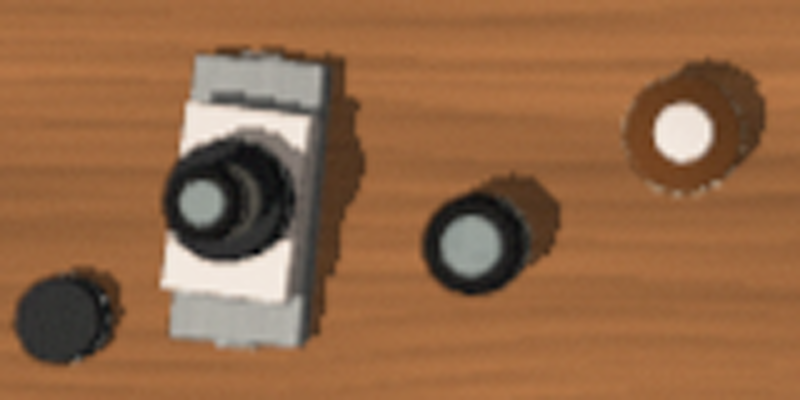

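View pics/cs.png

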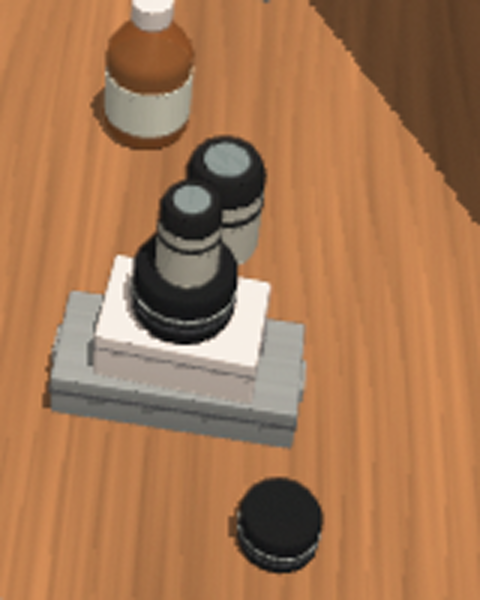

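The top crop confirms the stack: slim eyepiece (glass at crop (203,203)), lens (229,199), box corners (187,102) to (293,302), case corners (196,55) to (300,347). The lone eyepiece (475,243) is fatter and the lone lens (60,318) is smaller, so neither is wanted.

```bash
python3 - <<'E'
from h import *
T=dict(np.load("top0.npz"));S=dict(np.load("side0.npz"))
ct=lambda x,y:(x/5+170-.4,y/5+240-.4); cs=lambda x,y:(x/3+300-.3,y/3+230-.3)
print("eyep",ray(T,ct(203,203),.148),ray(S,cs(192,199),.148))
print("lens",ray(T,ct(229,199),.1),ray(S,cs(186,284),.1))
def q(c,f,P,z):
    W=np.array([ray(c,f(*p),z) for p in P],np.float32)*1000; print(W.mean(0),cv2.minAreaRect(W))
q(T,ct,[(187,102),(313,115),(293,302),(163,288)],.066)
q(S,cs,[(118,257),(270,280),(256,367),(97,343)],.066)
q(T,ct,[(196,55),(325,62),(300,347),(170,338)],.032)
E
```

```text
eyep [0.44064163 0.19673431] [0.43806747 0.19789265]
lens [0.44184371 0.1949933 ] [0.4376553  0.21132562]
[440.41602 196.8027 ] ((440.46405029296875, 196.58087158203125), (57.90120315551758, 83.17546844482422), 84.35723876953125)
[436.9226  201.10983] ((436.79254150390625, 201.3235321044922), (57.57577133178711, 82.45915222167969), 85.44355010986328)
[440.78516 198.95636] ((441.02215576171875, 198.9371337890625), (59.39213180541992, 130.83523559570312), 86.24565124511719)
```

>>> {"op": "arm_command", "data": {
  "targets": [
    [[0, 0, 0], 8.5],
    [[0, 0, 0], 8.5],
    [[0, 0, 0], 8.4],
    [[0.027, -0.0337, 0], 0],
    [[0.027, -0.0337, 0], 0],
    [[0.027, -0.0337, 0], 0],
    [[0.027, -0.0337, 0], 0],
    [[0.027, -0.0337, 0], 0],
    [[0.027, -0.0337, 0], 0],
    [[0.027, -0.0337, 0], 0],
    [[0.027, -0.0337, 0], 0],
    [[0.027, -0.0337, 0], 0],
    [[0.027, -0.0337, 0], 0],
    [[0, 0, 0], 0]
  ],
  "claw": -0.4,
  "force": 30
}}

```text
t: 1.5
ee_pos: [0.5515, -0.246, 0.256]
eef_rot: [[1.0, 0.004, 0.0], [0.004, -1.0, 0.001], [0.0, -0.001, -1.0]]
wrist_force: [-0.8, -1.3, 0.2]
width: 0.0598
grip_force: 0.0
```

>>> {"op": "arm_command", "data": {
  "targets": [
    [[-0.01, -0.0406, 0], 0],
    [[-0.01, -0.0406, 0], 0],
    [[-0.01, -0.0406, 0], 0],
    [[-0.01, -0.0406, 0], 0],
    [[-0.01, -0.0406, 0], 0],
    [[-0.01, -0.0406, 0], 0],
    [[-0.01, -0.0406, 0], 0],
    [[-0.01, -0.0406, 0], 0],
    [[-0.01, -0.0406, 0], 0],
    [[-0.01, -0.0406, 0], 0],
    [[-0.01, -0.0406, 0], 0],
    [[0, 0, 0], 0],
    [[0, 0, 0], 0]
  ]
}}

```text
t: 2.8
ee_pos: [0.4383, 0.1971, 0.2561]
eef_rot: [[1.0, 0.003, -0.0], [0.003, -1.0, -0.0], [-0.0, 0.0, -1.0]]
wrist_force: [-0.4, -1.4, 0.7]
width: 0.0598
grip_force: 0.0
```

>>> {"op": "arm_command", "data": {
  "targets": [
    [[0.001, 0, 0.03], 0],
    [[0, 0, 0.03], 0],
    [[0, 0, 0.03], 0],
    [[0, 0, 0.018], 0],
    [[0, 0, 0.01], 0],
    [[0, 0, 0.005], 0],
    [[0, 0, 0], 0],
    [[0, 0, 0], 0]
  ]
}}

```text
t: 3.6
ee_pos: [0.4403, 0.1966, 0.134]
eef_rot: [[1.0, 0.0, 0.001], [0.0, -1.0, 0.0], [0.001, -0.0, -1.0]]
wrist_force: [-0.7, 0.0, 0.4]
width: 0.0597
grip_force: 0.0
```

```bash
cat > snap.py <<'E'
from h import *
import sys
n,x0,y0,x1,y1,o=sys.argv[1:]; x0,y0,x1,y1=map(int,(x0,y0,x1,y1))
c=read_camera(n); np.savez(o+".npz",**c); im=c["pixels"][y0:y1,x0:x1,::-1]; f=min(800/im.shape[1],600/im.shape[0])
cv2.imwrite(f"pics/{o}.png",cv2.resize(im,None,fx=f,fy=f,interpolation=cv2.INTER_CUBIC)); print(f,sense()["ee_pos"])
E
python3 snap.py side 280 210 440 410 e1
```

```text
3.0 [0.44030071 0.1966782  0.13411789]
```

View pics/e1.png

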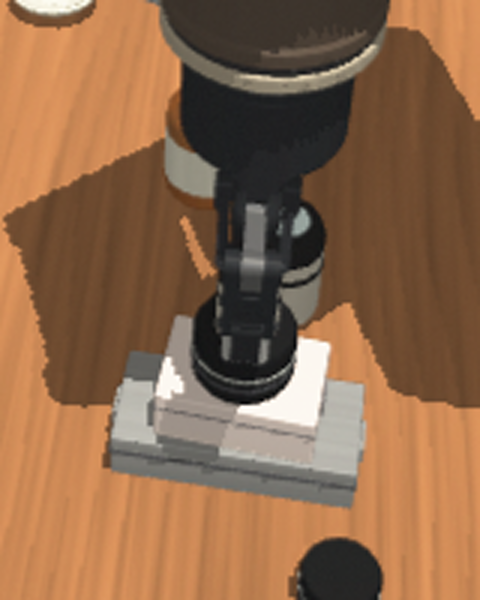

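The fingers stand astride the eyepiece (crop 245,310) above the lens and centred on it. I close now.

>>> {"op": "arm_command", "data": {
  "targets": [
    [[0, 0, 0], 0],
    [[0, 0, 0], 0],
    [[0, 0, 0], 0],
    [[0, 0, 0], 0],
    [[0, 0, 0], 0],
    [[0, 0, 0], 0],
    [[0, 0, 0], 0],
    [[0, 0, 0], 0]
  ],
  "claw": 1,
  "force": 30
}}

```text
t: 4.45
ee_pos: [0.44, 0.1969, 0.1339]
eef_rot: [[1.0, 0.001, 0.001], [0.001, -1.0, 0.0], [0.001, -0.0, -1.0]]
wrist_force: [-1.1, -0.8, 8.4]
width: 0.0314
grip_force: 29.0
```

>>> {"op": "arm_command", "data": {
  "targets": [
    [[0, 0, -0.003], 0],
    [[0, 0, -0.01], 0],
    [[0, 0, -0.03], 0],
    [[0, 0, -0.04], 0],
    [[0, 0, -0.04], 0],
    [[0, 0, 0], 0]
  ]
}}

```text
t: 5.05
ee_pos: [0.4419, 0.1975, 0.2617]
eef_rot: [[1.0, 0.001, 0.007], [0.001, -1.0, 0.003], [0.007, -0.003, -1.0]]
wrist_force: [-0.0, 0.3, -2.2]
width: 0.031
grip_force: 29.9
```

```bash
python3 snap.py side 280 130 440 410 e2
```

```text
2.142857142857143 [0.44099928 0.1971597  0.2594196 ]
```

View pics/e2.png

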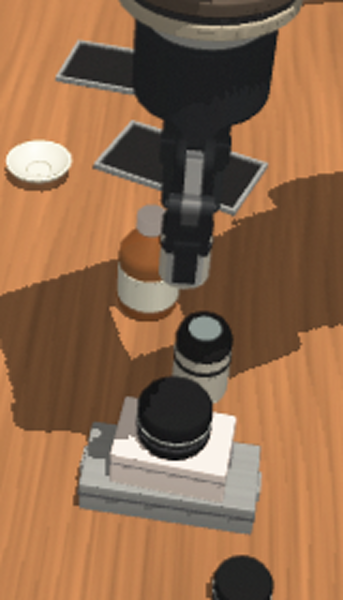

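Held upright at (185,265); the lens stayed on the stack at (175,415). Next I carry the eyepiece to the small dish.

>>> {"op": "arm_command", "data": {
  "targets": [
    [[0.0253, 0.0248, 0], 0],
    [[0.0253, 0.0248, 0], 0],
    [[0.0253, 0.0248, 0], 0],
    [[0.0253, 0.0248, 0], 0],
    [[0.0253, 0.0248, 0], 0],
    [[0.0253, 0.0248, 0], 0],
    [[0.0253, 0.0248, 0], 0],
    [[0.0253, 0.0248, 0], 0],
    [[0, 0, 0], 0],
    [[0, 0, 0.04], 0],
    [[0, 0, 0.04], 0],
    [[0, 0, 0.04], 0],
    [[0, 0, 0.04], 0],
    [[0, 0, 0.03], 0],
    [[0, 0, 0.015], 0],
    [[0, 0, 0], 0],
    [[0, 0, 0], 0],
    [[0, 0, 0], 0]
  ]
}}

```text
t: 6.9
ee_pos: [0.6433, -0.0016, 0.053]
eef_rot: [[1.0, 0.001, 0.002], [0.001, -1.0, -0.0], [0.002, 0.0, -1.0]]
wrist_force: [-0.6, -0.1, -0.2]
width: 0.0314
grip_force: 30.1
```

```bash
python3 snap.py side 200 180 320 290 e3
```

```text
5.454545454545454 [ 0.64329192 -0.00163478  0.05306294]
```

View pics/e3.png

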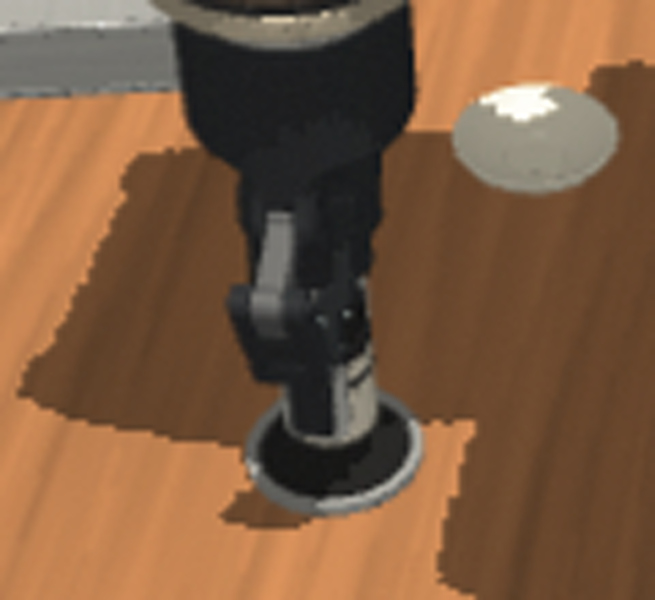

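The eyepiece hangs upright over the dish centre, underside about 16 mm above the floor. I lower it.

>>> {"op": "arm_command", "data": {
  "targets": [
    [[0, 0, 0.008], 0],
    [[0, 0, 0.004], 0],
    [[0, 0, 0.001], 0],
    [[0, 0, 0.001], 0],
    [[0, 0, 0.001], 0],
    [[0, 0, 0], 0],
    [[0, 0, 0], 0]
  ]
}}

```text
t: 7.65
ee_pos: [0.6422, -0.0016, 0.0369]
eef_rot: [[1.0, 0.001, -0.0], [0.001, -1.0, -0.0], [-0.0, 0.0, -1.0]]
wrist_force: [-4.8, -0.1, 10.9]
width: 0.0312
grip_force: 31.2
```

>>> {"op": "arm_command", "data": {
  "targets": [
    [[0, 0, -0.0005], 0],
    [[0, 0, 0], 0],
    [[0, 0, 0], 0],
    [[0, 0, 0], 0],
    [[0, 0, 0], 0],
    [[0, 0, 0], 0]
  ],
  "claw": -0.3
}}

```text
t: 8.25
ee_pos: [0.6422, -0.0016, 0.0367]
eef_rot: [[1.0, 0.0, -0.0], [0.0, -1.0, 0.0], [-0.0, -0.0, -1.0]]
wrist_force: [-0.6, -0.8, -0.0]
width: 0.0557
grip_force: 0.0
```

>>> {"op": "arm_command", "data": {
  "targets": [
    [[0, 0, -0.01], 0],
    [[0, 0, -0.03], 0],
    [[0, 0, -0.04], 0],
    [[0, 0, -0.04], 0],
    [[0, 0, -0.04], 0],
    [[0, 0, -0.04], 0],
    [[0, 0, 0], 0],
    [[0.03, 0.04, 0], 0],
    [[0.03, 0.04, 0], 0],
    [[0, 0, 0], 0]
  ],
  "claw": -0.8
}}

```text
t: 9.25
ee_pos: [0.7049, -0.0862, 0.2371]
eef_rot: [[1.0, -0.002, 0.003], [-0.002, -1.0, -0.002], [0.003, 0.002, -1.0]]
wrist_force: [-0.8, 0.9, 0.3]
width: 0.0768
grip_force: 0.0
```

```bash
python3 - <<'E'
from h import *
T=read_camera("top");S=read_camera("side")
np.savez("T1.npz",**T)
a=T["pixels"][160:320,130:340,::-1];b=S["pixels"][220:390,230:440,::-1]
im=np.vstack([cv2.resize(x,None,fx=3,fy=3,interpolation=cv2.INTER_CUBIC)[:480] for x in(a,b)])
im=np.hstack([cv2.resize(a,(400,305),interpolation=cv2.INTER_CUBIC),cv2.resize(b,(400,305),interpolation=cv2.INTER_CUBIC)])
cv2.imwrite("pics/e4.png",im)
p=T["pixels"].astype(int); k=near(T,p.max(2)<60,(216,280)); print("lens",rect(T,k,.1),len(k))
E
```

```text
lens [439.2 182.1  49.3  27.6  -8.9] 66
```

View pics/e4.png

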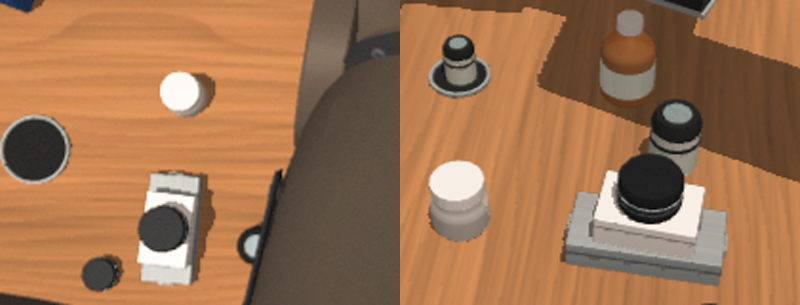

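The eyepiece stands in the small dish (right panel 459,65). The lens is alone on top of the stack (left panel 163,228). Next I take the lens.

>>> {"op": "arm_command", "data": {
  "targets": [
    [[-0.0264, -0.0283, 0], 0],
    [[-0.0264, -0.0283, 0], 0],
    [[-0.0264, -0.0283, 0], 0],
    [[-0.0264, -0.0283, 0], 0],
    [[-0.0264, -0.0283, 0], 0],
    [[-0.0264, -0.0283, 0], 0],
    [[-0.0264, -0.0283, 0], 0],
    [[-0.0264, -0.0283, 0], 0],
    [[-0.0264, -0.0283, 0], 0],
    [[-0.0264, -0.0283, 0], 0],
    [[0, 0, 0], 0],
    [[0, 0, 0], 0],
    [[0, 0, 0.03], 0],
    [[0, 0, 0.03], 0],
    [[0, 0, 0.03], 0],
    [[0, 0, 0], 0],
    [[0, 0, 0], 0]
  ],
  "claw": -1
}}

```text
t: 11.05
ee_pos: [0.4383, 0.2008, 0.1471]
eef_rot: [[1.0, -0.0, -0.001], [-0.0, -1.0, -0.0], [-0.001, 0.0, -1.0]]
wrist_force: [0.8, -0.6, 0.7]
width: 0.0851
grip_force: 0.0
```

```bash
python3 snap.py side 280 210 440 410 l1
```

```text
3.0 [0.43878901 0.20112674 0.14778075]
```

View pics/l1.png

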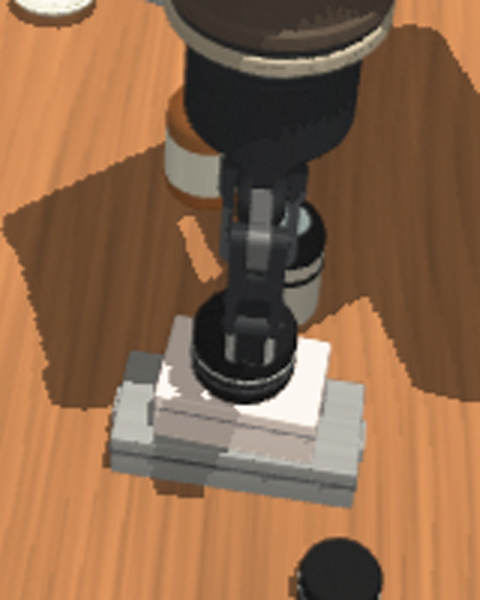

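The gripper is over the lens (245,345), but about 4 mm too far in y. I correct that and descend.

>>> {"op": "arm_command", "data": {
  "targets": [
    [[0.0015, 0.004, 0], 0],
    [[0, 0, 0], 0],
    [[0, 0, 0.02], 0],
    [[0, 0, 0.02], 0],
    [[0, 0, 0.008], 0],
    [[0, 0, 0.003], 0],
    [[0, 0, 0], 0],
    [[0, 0, 0], 0]
  ]
}}

```text
t: 11.9
ee_pos: [0.44, 0.1974, 0.0965]
eef_rot: [[1.0, 0.0, 0.001], [0.0, -1.0, 0.0], [0.001, -0.0, -1.0]]
wrist_force: [0.3, -0.3, -0.0]
width: 0.0856
grip_force: 0.0
```

>>> {"op": "arm_command", "data": {
  "targets": [
    [[0, 0, 0], 0],
    [[0, 0, 0], 0],
    [[0, 0, 0], 0],
    [[0, 0, 0], 0],
    [[0, 0, 0], 0],
    [[0, 0, 0], 0],
    [[0, 0, 0], 0],
    [[0, 0, 0], 0]
  ],
  "claw": 1,
  "force": 30
}}

```text
t: 12.7
ee_pos: [0.4399, 0.1973, 0.0964]
eef_rot: [[1.0, 0.001, 0.001], [0.001, -1.0, 0.0], [0.001, -0.0, -1.0]]
wrist_force: [-2.5, -1.9, 12.3]
width: 0.0531
grip_force: 29.3
```

>>> {"op": "arm_command", "data": {
  "targets": [
    [[0, 0, -0.003], 0],
    [[0, 0, -0.01], 0],
    [[0, 0, -0.03], 0],
    [[0, 0, -0.04], 0],
    [[0, 0, 0], 0],
    [[0.016, -0.0295, 0], 0],
    [[0.016, -0.0295, 0], 0],
    [[0.016, -0.0295, 0], 0],
    [[0.016, -0.0295, 0], 0],
    [[0.016, -0.0295, 0], 0],
    [[0.016, -0.0295, 0], 0],
    [[0, 0, 0], 0],
    [[0, 0, 0.04], 0],
    [[0, 0, 0.04], 0],
    [[0, 0, 0.03], 0],
    [[0, 0, 0.02], 0],
    [[0, 0, 0], 0],
    [[0, 0, 0], 0]
  ]
}}

```text
t: 14.5
ee_pos: [0.5354, 0.3741, 0.049]
eef_rot: [[1.0, 0.0, -0.001], [0.0, -1.0, -0.0], [-0.001, 0.0, -1.0]]
wrist_force: [0.3, -0.6, -1.8]
width: 0.0527
grip_force: 32.9
```

```bash
python3 snap.py side 200 340 360 480 l2
```

```text
4.285714285714286 [0.53596548 0.37446947 0.04988322]
```

View pics/l2.png

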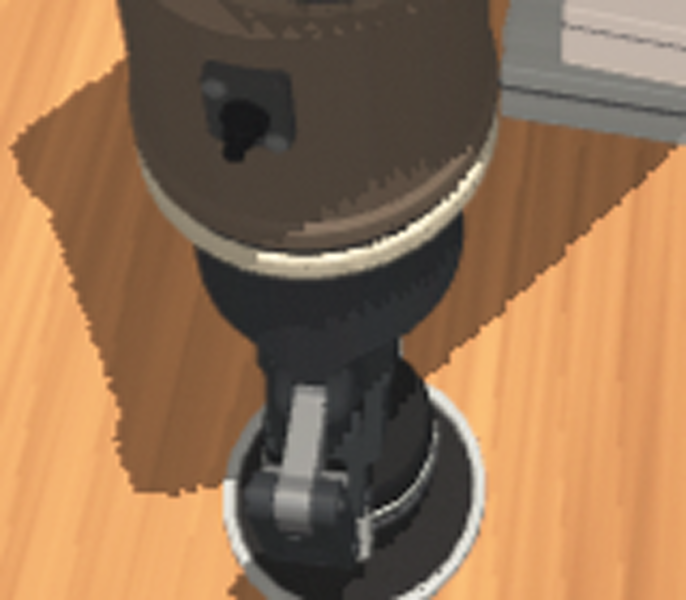

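The lens is held upright over the large dish. I lower it about 16 mm to contact.

>>> {"op": "arm_command", "data": {
  "targets": [
    [[0, 0, 0.008], 0],
    [[0, 0, 0.005], 0],
    [[0, 0, 0.001], 0],
    [[0, 0, 0.001], 0],
    [[0, 0, 0.001], 0],
    [[0, 0, 0], 0],
    [[0, 0, 0], 0]
  ]
}}

```text
t: 15.25
ee_pos: [0.5356, 0.3743, 0.0335]
eef_rot: [[1.0, 0.001, 0.0], [0.001, -1.0, 0.0], [0.0, -0.0, -1.0]]
wrist_force: [-2.9, -2.3, 8.4]
width: 0.0528
grip_force: 33.7
```

>>> {"op": "arm_command", "data": {
  "targets": [
    [[0, 0, 0], 0],
    [[0, 0, 0], 0],
    [[0, 0, 0], 0],
    [[0, 0, 0], 0],
    [[0, 0, 0], 0],
    [[0, 0, 0], 0]
  ],
  "claw": -0.8
}}

```text
t: 15.85
ee_pos: [0.5355, 0.3743, 0.0328]
eef_rot: [[1.0, 0.001, -0.0], [0.001, -1.0, -0.0], [-0.0, 0.0, -1.0]]
wrist_force: [0.3, 0.8, 0.0]
width: 0.0767
grip_force: 0.0
```

>>> {"op": "arm_command", "data": {
  "targets": [
    [[0, 0, -0.01], 0],
    [[0, 0, -0.03], 0],
    [[0, 0, -0.04], 0],
    [[0, 0, -0.04], 0],
    [[0, 0, -0.04], 0],
    [[0, 0, 0], 0],
    [[0.02, -0.04, 0], 0],
    [[0.02, -0.04, 0], 0],
    [[0.02, -0.04, 0], 0],
    [[0, 0, 0], 0],
    [[0, 0, 0], 0]
  ]
}}

```text
t: 16.95
ee_pos: [0.5952, 0.4948, 0.1922]
eef_rot: [[1.0, 0.001, -0.001], [0.001, -1.0, -0.001], [-0.001, 0.001, -1.0]]
wrist_force: [-0.5, 0.1, -0.7]
width: 0.0769
grip_force: 0.0
```

```bash
python3 - <<'E'
from h import *
T=read_camera("top");S=read_camera("side")
np.savez("T2.npz",**T);np.savez("S2.npz",**S)
a=T["pixels"][190:330,120:260,::-1];b=S["pixels"][290:430,290:430,::-1]
im=np.hstack([cv2.resize(x,(400,400),interpolation=cv2.INTER_CUBIC) for x in(a,b)])
im=np.vstack([im,cv2.resize(S["pixels"][380:480,210:410,::-1],(400,200)).repeat(2,1)[:, :800]])
cv2.imwrite("pics/b1.png",im)
p=T["pixels"].astype(int)
k=near(T,p.min(2)>150,(218,280)); print("box top",rect(T,k,.066))
p=S["pixels"].astype(int); k=near(S,p.min(2)>170,(362,338)); print("box side",rect(S,k,.066)); print(sense()["ee_pos"])
E
```

```text
box top [605.6 183.   44.9  35.3  31.9]
box side [438.1 203.1  81.9  60.1  -6.8]
[0.59492207 0.49345643 0.19264648]
```

View pics/b1.png

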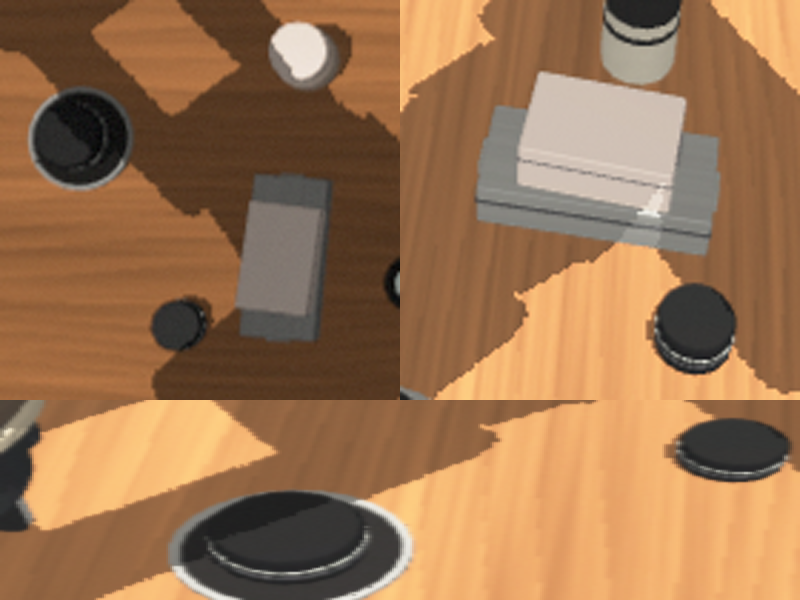

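The lens sits in the large dish (bottom panel 290,535). The slide box is clear, at about (0.4395, 0.1985), turned −6°.

>>> {"op": "arm_command", "data": {
  "targets": [
    [[-0.0194, 0.0369, 0], 0],
    [[-0.0194, 0.0369, 0], 0],
    [[-0.0194, 0.0369, 0], 0],
    [[-0.0194, 0.0369, 0], 0],
    [[-0.0194, 0.0369, 0], 0],
    [[-0.0194, 0.0369, 0], 0],
    [[-0.0194, 0.0369, 0], 0],
    [[-0.0194, 0.0369, 0], 0],
    [[0, 0, 0], 6],
    [[0, 0, 0.03], 0],
    [[0, 0, 0.03], 0],
    [[0, 0, 0], 0],
    [[0, 0, 0], 0]
  ],
  "claw": -1
}}

```text
t: 18.35
ee_pos: [0.4398, 0.1985, 0.1333]
eef_rot: [[0.995, -0.105, -0.001], [-0.105, -0.995, -0.0], [-0.001, 0.001, -1.0]]
wrist_force: [0.4, -0.0, -0.0]
width: 0.0855
grip_force: 0.0
```

>>> {"op": "arm_command", "data": {
  "targets": [
    [[0, 0, 0.03], 0],
    [[0, 0, 0.025], 0],
    [[0, 0, 0.01], 0],
    [[0, 0, 0.006], 0],
    [[0, 0, 0], 0],
    [[0, 0, 0], 0]
  ]
}}

```text
t: 18.95
ee_pos: [0.441, 0.1993, 0.0628]
eef_rot: [[0.995, -0.104, 0.001], [-0.104, -0.995, 0.0], [0.001, -0.001, -1.0]]
wrist_force: [-0.6, -0.9, 0.1]
width: 0.0854
grip_force: 0.0
```

>>> {"op": "arm_command", "data": {
  "targets": [
    [[0, 0, 0], 0],
    [[0, 0, 0], 0],
    [[0, 0, 0], 0],
    [[0, 0, 0], 0],
    [[0, 0, 0], 0],
    [[0, 0, 0], 0],
    [[0, 0, 0], 0],
    [[0, 0, 0], 0]
  ],
  "claw": 1,
  "force": 30
}}

```text
t: 19.75
ee_pos: [0.4408, 0.1992, 0.0625]
eef_rot: [[0.995, -0.104, 0.001], [-0.104, -0.995, 0.0], [0.001, -0.0, -1.0]]
wrist_force: [-2.0, 0.4, 11.2]
width: 0.0559
grip_force: 30.0
```

>>> {"op": "arm_command", "data": {
  "targets": [
    [[0, 0, -0.003], 0],
    [[0, 0, -0.01], 0],
    [[0, 0, -0.03], 0],
    [[0, 0, -0.04], 0],
    [[0, 0, -0.04], 0],
    [[0, 0, -0.015], 0],
    [[0, 0, 0], 0],
    [[0, 0, 0], 0]
  ]
}}

```text
t: 20.55
ee_pos: [0.4402, 0.199, 0.2001]
eef_rot: [[0.995, -0.104, 0.001], [-0.104, -0.995, 0.0], [0.001, -0.0, -1.0]]
wrist_force: [-0.5, -0.3, -2.0]
width: 0.0553
grip_force: 32.9
```

>>> {"op": "arm_command", "data": {
  "targets": [
    [[0.0112, 0.04, 0], 0],
    [[0.0112, 0.04, 0], 0],
    [[0.0112, 0.04, 0], 0],
    [[0.0112, 0.04, 0], 0],
    [[0.0112, 0.04, 0], 0],
    [[0.0112, 0.04, 0], 0],
    [[0.0112, 0.04, 0], 0],
    [[0.0112, 0.04, 0], 0],
    [[0.0112, 0.04, 0], 0],
    [[0.0112, 0.04, 0], 0],
    [[0.0112, 0.04, 0], 0],
    [[0.0112, 0.04, 0], 0],
    [[0.0112, 0.04, 0], 0],
    [[0.0112, 0.04, 0], 0],
    [[0, 0, 0], 4.7],
    [[0, 0, 0.04], 0],
    [[0, 0, 0.04], 0],
    [[0, 0, 0.03], 0],
    [[0, 0, 0], 0],
    [[0, 0, 0], 0]
  ]
}}

```text
t: 22.55
ee_pos: [0.5376, -0.3738, 0.089]
eef_rot: [[0.983, -0.185, -0.002], [-0.185, -0.983, 0.002], [-0.002, -0.001, -1.0]]
wrist_force: [0.8, -0.6, -0.6]
width: 0.0556
grip_force: 33.0
```

```bash
python3 snap.py side 280 100 400 200 b2
```

```text
6.0 [ 0.53834814 -0.37437088  0.09029249]
```

View pics/b2.png

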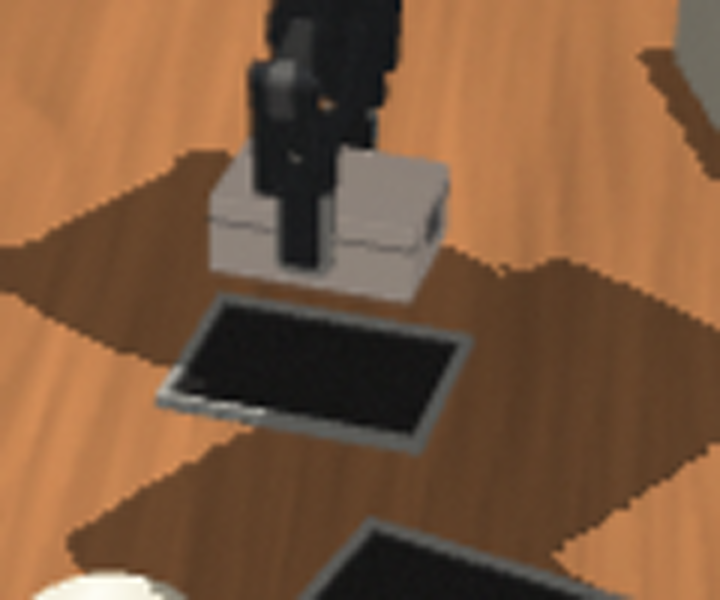

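The box is held level, parallel to the tray, with its centre about 3 mm to the −x side of the fingers. I correct that and lower it.

>>> {"op": "arm_command", "data": {
  "targets": [
    [[0.003, 0, 0.02], 0],
    [[0, 0, 0.02], 0],
    [[0, 0, 0.01], 0],
    [[0, 0, 0.004], 0],
    [[0, 0, 0.001], 0],
    [[0, 0, 0.001], 0],
    [[0, 0, 0.001], 0],
    [[0, 0, 0.0005], 0],
    [[0, 0, 0], 0],
    [[0, 0, 0], 0]
  ]
}}

```text
t: 23.6
ee_pos: [0.5415, -0.3751, 0.0335]
eef_rot: [[0.983, -0.185, 0.001], [-0.185, -0.983, -0.001], [0.001, 0.001, -1.0]]
wrist_force: [-2.3, 1.5, 9.5]
width: 0.0554
grip_force: 34.4
```

>>> {"op": "arm_command", "data": {
  "targets": [
    [[0, 0, 0], 0],
    [[0, 0, 0], 0],
    [[0, 0, 0], 0],
    [[0, 0, 0], 0],
    [[0, 0, 0], 0],
    [[0, 0, 0], 0]
  ],
  "claw": -0.9
}}

```text
t: 24.2
ee_pos: [0.541, -0.3747, 0.0322]
eef_rot: [[0.983, -0.185, -0.0], [-0.185, -0.983, 0.0], [-0.0, -0.0, -1.0]]
wrist_force: [-0.4, -0.5, -0.9]
width: 0.081
grip_force: 0.0
```

>>> {"op": "arm_command", "data": {
  "targets": [
    [[0, 0, -0.01], 0],
    [[0, 0, -0.03], 0],
    [[0, 0, -0.04], 0],
    [[0, 0, -0.04], 0],
    [[0, 0, -0.04], 0],
    [[0, 0, 0], 0],
    [[0, 0.04, 0], 0],
    [[0, 0.04, 0], 0],
    [[0, 0.04, 0], 0],
    [[0, 0, 0], 0],
    [[0, 0, 0], 0]
  ]
}}

```text
t: 25.3
ee_pos: [0.5182, -0.4933, 0.1922]
eef_rot: [[0.982, -0.187, -0.0], [-0.187, -0.982, 0.0], [-0.0, -0.0, -1.0]]
wrist_force: [0.5, -0.1, -0.4]
width: 0.0811
grip_force: 0.0
```

```bash
python3 - <<'E'
from h import *
T=read_camera("top");S=read_camera("side")
a=T["pixels"][210:350,150:290,::-1];b=S["pixels"][310:410,300:420,::-1];d=T["pixels"][195:305,410:510,::-1];e=S["pixels"][120:200,290:400,::-1]
g=lambda x:cv2.resize(x,(400,300),interpolation=cv2.INTER_CUBIC)
cv2.imwrite("pics/k1.png",np.vstack([np.hstack([g(a),g(b)]),np.hstack([g(d),g(e)])]))
hs=lambda c:cv2.cvtColor(c["pixels"],cv2.COLOR_RGB2HSV)
for c,uv,z in((T,(219,280),.032),(S,(360,352),.032)):
    print("case",rect(c,near(c,(hs(c)[:,:,1]<70)&(c["pixels"].max(2)>70),uv),z))
for c,uv in((T,(463,240)),(S,(332,150))):
    print("box",rect(c,near(c,(hs(c)[:,:,1]<70)&(c["pixels"].max(2)>130),uv),.037))
print(sense()["ee_pos"])
E
```

```text
case [441.8 197.5 133.   63.   -3.7]
case [438.9 210.9 133.5  79.1  -3.9]
box [ 547.1 -364.2   91.1   82.2  -11.4]
box [ 538.1 -343.8  114.1   90.4   80. ]
[ 0.51880646 -0.49181887  0.19225654]
```

View pics/k1.png

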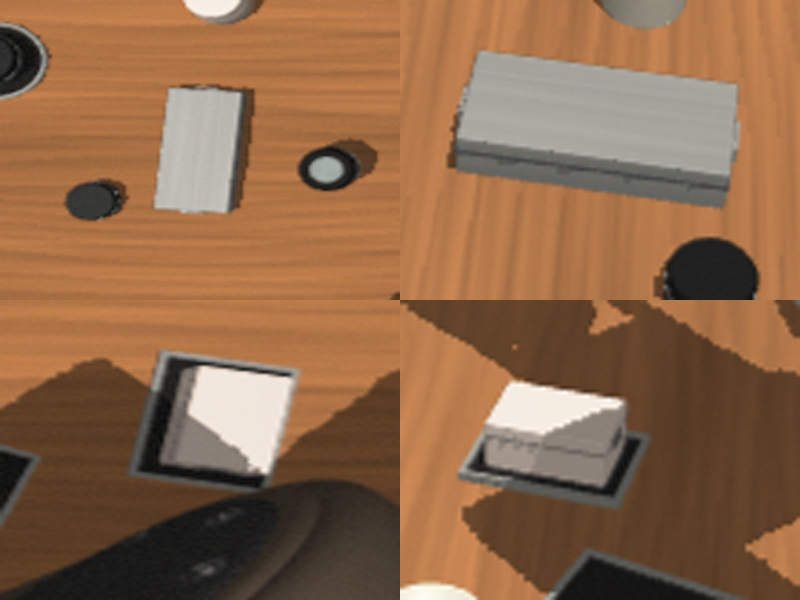

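The box lies flat in its tray (lower panels). The case is clear at about (0.4405, 0.199), turned −3.8°.

>>> {"op": "arm_command", "data": {
  "targets": [
    [[0, 0, 0], -7],
    [[-0.0073, -0.0402, 0], 0],
    [[-0.0073, -0.0402, 0], 0],
    [[-0.0073, -0.0402, 0], 0],
    [[-0.0073, -0.0402, 0], 0],
    [[-0.0073, -0.0402, 0], 0],
    [[-0.0073, -0.0402, 0], 0],
    [[-0.0073, -0.0402, 0], 0],
    [[-0.0073, -0.0402, 0], 0],
    [[-0.0073, -0.0402, 0], 0],
    [[-0.0073, -0.0402, 0], 0],
    [[-0.0073, -0.0402, 0], 0],
    [[-0.0073, -0.0402, 0], 0],
    [[-0.0073, -0.0402, 0], 0],
    [[-0.0073, -0.0402, 0], 0],
    [[-0.0073, -0.0402, 0], 0],
    [[-0.0073, -0.0402, 0], 0],
    [[-0.0073, -0.0402, 0], 0],
    [[0, 0, 0], 0],
    [[0, 0, 0], 0]
  ],
  "claw": -1
}}

```text
t: 27.4
ee_pos: [0.4377, 0.1985, 0.1924]
eef_rot: [[0.998, -0.06, -0.0], [-0.06, -0.998, -0.0], [-0.0, 0.0, -1.0]]
wrist_force: [-1.0, -0.6, 0.0]
width: 0.0853
grip_force: 0.0
```

>>> {"op": "arm_command", "data": {
  "targets": [
    [[0.002, 0, 0.04], 0],
    [[0, 0, 0.04], 0],
    [[0, 0, 0.04], 0],
    [[0, 0, 0.025], 0],
    [[0, 0, 0.01], 0],
    [[0, 0, 0.006], 0],
    [[0, 0, 0], 0],
    [[0, 0, 0], 0]
  ]
}}

```text
t: 28.2
ee_pos: [0.4414, 0.1972, 0.0324]
eef_rot: [[0.998, -0.064, 0.001], [-0.064, -0.998, 0.001], [0.001, -0.001, -1.0]]
wrist_force: [0.5, 0.4, 0.8]
width: 0.0851
grip_force: 0.0
```

>>> {"op": "arm_command", "data": {
  "targets": [
    [[0, 0, 0], 0],
    [[0, 0, 0], 0],
    [[0, 0, 0], 0],
    [[0, 0, 0], 0],
    [[0, 0, 0], 0],
    [[0, 0, 0], 0],
    [[0, 0, 0], 0],
    [[0, 0, 0], 0]
  ],
  "claw": 1,
  "force": 45
}}

```text
t: 29.0
ee_pos: [0.4413, 0.1973, 0.0323]
eef_rot: [[0.998, -0.064, 0.002], [-0.064, -0.998, 0.001], [0.002, -0.001, -1.0]]
wrist_force: [-1.5, -1.4, 13.6]
width: 0.0591
grip_force: 45.4
```

>>> {"op": "arm_command", "data": {
  "targets": [
    [[0, 0, -0.003], 0],
    [[0, 0, -0.01], 0],
    [[0, 0, -0.03], 0],
    [[0, 0, -0.04], 0],
    [[0, 0, -0.04], 0],
    [[0, 0, -0.04], 0],
    [[0, 0, 0], 0],
    [[0, 0, 0], 0]
  ]
}}

```text
t: 29.8
ee_pos: [0.441, 0.1972, 0.1953]
eef_rot: [[0.998, -0.064, 0.002], [-0.064, -0.998, 0.001], [0.002, -0.001, -1.0]]
wrist_force: [-0.1, -0.4, -4.0]
width: 0.0589
grip_force: 50.3
```

>>> {"op": "arm_command", "data": {
  "targets": [
    [[0.0036, 0.0397, 0], 0],
    [[0.0036, 0.0397, 0], 0],
    [[0.0036, 0.0397, 0], 0],
    [[0.0036, 0.0397, 0], 0],
    [[0.0036, 0.0397, 0], 0],
    [[0.0036, 0.0397, 0], 0],
    [[0.0036, 0.0397, 0], 0],
    [[0.0036, 0.0397, 0], 0],
    [[0.0036, 0.0397, 0], 0],
    [[0.0036, 0.0397, 0], 0],
    [[0, 0, 0], 6.2],
    [[0, 0, 0], 6.2],
    [[0, 0, 0], 6],
    [[0, 0, 0.03], 0],
    [[0, 0, 0.03], 0],
    [[0, 0, 0.03], 0],
    [[0, 0, 0], 0],
    [[0, 0, 0], 0]
  ]
}}

```text
t: 31.6
ee_pos: [0.4503, -0.2009, 0.1035]
eef_rot: [[0.927, -0.376, -0.003], [-0.376, -0.927, 0.002], [-0.003, -0.0, -1.0]]
wrist_force: [0.3, 0.3, -2.3]
width: 0.0592
grip_force: 50.6
```

```bash
python3 snap.py side 300 130 450 240 k2
```

```text
5.333333333333333 [ 0.45108016 -0.20126129  0.10448771]
```

View pics/k2.png

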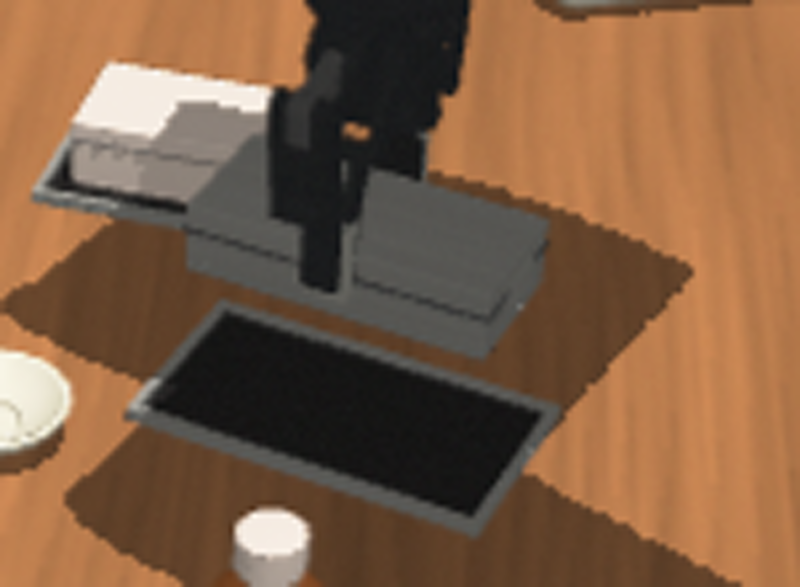

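The case is held level, parallel to its tray and centred on the fingers to within about 2 mm. I lower it.

>>> {"op": "arm_command", "data": {
  "targets": [
    [[0.001, 0, 0.03], 0],
    [[0, 0, 0.02], 0],
    [[0, 0, 0.01], 0],
    [[0, 0, 0.006], 0],
    [[0, 0, 0.001], 0],
    [[0, 0, 0.001], 0],
    [[0, 0, 0.001], 0],
    [[0, 0, 0], 0],
    [[0, 0, 0], 0]
  ]
}}

```text
t: 32.55
ee_pos: [0.4524, -0.2018, 0.0356]
eef_rot: [[0.927, -0.376, 0.0], [-0.376, -0.927, -0.0], [0.001, 0.0, -1.0]]
wrist_force: [0.9, 0.0, -2.7]
width: 0.0588
grip_force: 50.6
```

>>> {"op": "arm_command", "data": {
  "targets": [
    [[0, 0, 0.001], 0],
    [[0, 0, 0.0005], 0],
    [[0, 0, 0], 0],
    [[0, 0, 0], 0]
  ]
}}

```text
t: 32.95
ee_pos: [0.4523, -0.2018, 0.0353]
eef_rot: [[0.927, -0.376, 0.001], [-0.376, -0.927, -0.0], [0.001, 0.0, -1.0]]
wrist_force: [-7.1, 3.0, 37.0]
width: 0.0589
grip_force: 55.4
```

>>> {"op": "arm_command", "data": {
  "targets": [
    [[0, 0, -0.001], 0],
    [[0, 0, 0], 0],
    [[0, 0, 0], 0],
    [[0, 0, 0], 0],
    [[0, 0, 0], 0],
    [[0, 0, 0], 0],
    [[0, 0, 0], 0]
  ],
  "claw": -1
}}

```text
t: 33.65
ee_pos: [0.4522, -0.2017, 0.0347]
eef_rot: [[0.927, -0.376, -0.0], [-0.376, -0.927, 0.0], [-0.0, -0.0, -1.0]]
wrist_force: [0.5, 0.2, 0.1]
width: 0.0851
grip_force: 0.0
```

>>> {"op": "arm_command", "data": {
  "targets": [
    [[0, 0, -0.01], 0],
    [[0, 0, -0.03], 0],
    [[0, 0, -0.04], 0],
    [[0, 0, -0.04], 0],
    [[0, 0, -0.04], 0],
    [[0, 0, -0.03], 0],
    [[0, 0, 0], 0],
    [[0.03, -0.04, 0], 0],
    [[0.03, -0.04, 0], 0],
    [[0.03, -0.04, 0], 0],
    [[0.03, -0.04, 0], 0],
    [[0, 0, 0], 0],
    [[0, 0, 0], 0]
  ]
}}

```text
t: 34.95
ee_pos: [0.6235, -0.0976, 0.224]
eef_rot: [[0.927, -0.374, -0.001], [-0.374, -0.927, 0.0], [-0.001, 0.0, -1.0]]
wrist_force: [-0.8, 0.2, -0.5]
width: 0.0853
grip_force: 0.0
```

```bash
python3 snap.py side 180 100 420 280 f1; python3 -c "
from plant import sense;s=sense();print(s['wrist_force'],s['width'])"
```

```text
3.3333333333333335 [ 0.62274154 -0.09827742  0.22421108]
[ 0.73962454 -0.55811898 -0.48070641] 0.08534249232206473
```

View pics/f1.png

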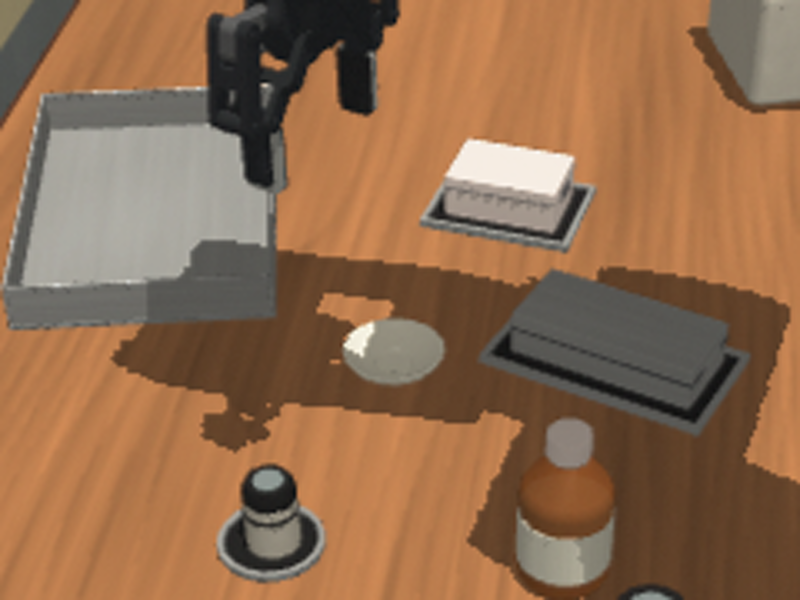

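All the things in view sit inside their rests: eyepiece (270,530), box (510,190), case (615,340). The lens was confirmed earlier. The arm is clear, so I hand in.

```bash
python3 -c "
from plant import finish_job;print(finish_job())"
```

```text
the job is handed in; nothing more can be done
None
```

I unstacked all four things in order and set each in its own dish or tray, released and upright in the camera views, and handed the job in at about 35 s; the hand-in returned no verdict.

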